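# Gauge a resin mount, then draw the index plunger and hold it

## Task

Check the height of the resin mount that stands under the gauge: press the gauge's thumb cap gently straight down until the foot stands on the mount, keep it pressed against the mount for a second so that the height can be read, then let the foot spring all the way back up. Then pull the index plunger's knob fully up, so that its pin is clear of the hole in the index table, and finish while still holding it drawn, so that I can turn the table to the next mount. Do not turn the table or shift the mounts yourself, and leave everything else on the bench alone.

Things in the scene. Friction and masses are not known exactly. Their poses are not given: they have to be found in the camera images.
- station: Gauging station, bolted down: base plate 270 x 330 mm, 24 mm high, with a round index table (220 mm across, upper face 60 mm above the bench). Origin at bench level on the table's axis, z up. The gauge spindle stands 62 mm along +y, its column (195 mm high) 155 mm along +y, the plunger 98 mm off in the direction 60 degrees from +x towards -y. Only the gauge's cap and spindle are over 200 mm high.
- cap_top (a point): Centre of the top of the gauge's black thumb cap, a mushroom 34 mm across, 14 mm thick, on an upright spindle; 242 mm above the bench when up, 44 mm of bare spindle between it and the white barrel below. It moves with the spindle. To be pressed straight down, for instance with shut fingers.
- gauge (a joint): Gauge spindle travel, m: 0 = up (as found; a spring lifts it back when let go), grows as the cap is pressed, stop at 0.042. The spring takes 2.5 N to start, 4 N near the bottom; beyond that, force comes from the foot standing on a mount (8 to 15 N in all is a good press). Mount height = 0.048 minus the reading: about 0.036, 0.032, 0.028 or 0.024 on mounts 12, 16, 20 or 24 mm high.
- spindle: The gauge's spindle with cap and foot. The flat steel foot at its lower end is 16 mm across, 6 mm thick; origin at the centre of its underside, 108 mm above the bench (48 mm above the index table) when up, straight over the place being gauged.
- plunger (a joint): Lift of the index plunger, m: 0 = pin seated 10 mm deep in its hole (as found), grows as the knob is pulled straight up; the pin leaves the hole at 0.010; stop (fully drawn) at 0.014. The spring pulls back with 6 N seated, 13 N fully drawn, and snaps it home when let go: no catch holds it up.
- index_plunger: The index plunger: steel pin 8 mm thick with a black ribbed knob, an upright cylinder 26 mm across and 28 mm high (104 to 132 mm above the bench when seated). Origin at the tip of the pin, 50 mm above the bench when seated; z up. Under it a steel sleeve 18 mm across rises from a bracket whose top (with lock nut) is 91 mm above the bench.
- knob_center (a point): Centre of the knob, half-way up, 118 mm above the bench when seated; it moves with the knob. To be gripped from above, 26 mm across in any direction.
- index_table (a joint): Angle of the index table in rad: 0 as found. The seated pin locks it; with the pin out it turns freely.
- mount1: A loose round resin mount (amber, 30 mm across, 12 mm high) with a pale bone section in its top, standing on the index table between three dowel pins; origin at the centre of its underside. One of mount1 to mount4, a different one from run to run, stands under the gauge foot; the others stand at other places of the index table.
- mount2: A loose round resin mount (amber, 30 mm across, 16 mm high) with a pale bone section in its top, standing on the index table between three dowel pins; origin at the centre of its underside. One of mount1 to mount4, a different one from run to run, stands under the gauge foot; the others stand at other places of the index table.
- mount3: A loose round resin mount (amber, 30 mm across, 20 mm high) with a pale bone section in its top, standing on the index table between three dowel pins; origin at the centre of its underside. One of mount1 to mount4, a different one from run to run, stands under the gauge foot; the others stand at other places of the index table.
- mount4: A loose round resin mount (amber, 30 mm across, 24 mm high) with a pale bone section in its top, standing on the index table between three dowel pins; origin at the centre of its underside. One of mount1 to mount4, a different one from run to run, stands under the gauge foot; the others stand at other places of the index table.
- tweezers_center (a point): Bystander: steel tweezers lying on the base plate beside the column, 92 mm long; centre.
- spare_mount_center (a point): Bystander: a resin mount 30 mm across, 22 mm high, standing on the base plate beside the column; centre.
- slide_box_center (a point): Bystander: white and red card box of glass slides, 80 x 118 x 34 mm, on the bench on the station's -y side; centre.
- stain_bottle_center (a point): Bystander: amber bottle 44 mm across, 85 mm high, on the bench on the station's -y side; centre.
- specimen_cup_center (a point): Bystander: white open cup 60 mm across, 65 mm high, on the bench on the station's +y side; centre.
- marker_center (a point): Bystander: a marker pen 125 mm long, 12 mm thick, lying on the bench on the station's -x side; centre.

How it is judged:
By the outcome, as a careful person would: the job done as asked, in the order asked, and still so for the second after the job is handed in, while the arm keeps its last pose, push and grip.
It also fails if it takes over 48 s, if anything falls off the work surface, if the arm or the gripper's body presses on something with over 40 N, if the wrist force passes 120 N, or if a joint passes its speed limit or range.

## Robot

A 7-joint arm with a two-finger parallel gripper is mounted at the origin on the work surface. World frame = base frame: x ahead of the robot, y to its left, z up, the work surface at z = 0. Lengths are in m, angles in degrees, forces in N, time in s.
With the tool pointing down it reaches from about 0.425 to 0.875 m from the base axis. Payload 9.9 kg.
Tool frame: the origin (TCP) lies midway between the tips of the shut fingers; the grasp point (between the pads) lies 19 mm behind it; z points along the fingers, y is the direction in which the jaws open and shut (so a half turn about z gives the same grasp; the last joint's range is limited). The gripper opens to 85 mm and grips with 20 to 120 N. Pads are 22 mm wide; open, the fingers measure 114 mm over their backs; the gripper's body (76 mm by 85 mm) begins 54 mm behind the grasp point. The pads swing forward as they close: fully open they stand 13 mm farther back than shut.
Start: joints at [68.709, 32.985, 1.427, 82.34, -0.859, 64.687, -3.237], TCP at [0.192, -0.647, 0.231] pointing down, gripper open.
Joint ranges: [-157.87, 157.87], [-19.46, 123.44], [-87.15, 90], [11.01, 140.99], [-62.26, 242.26], [9.8, 113.94], [-161.44, 161.44]. Speed limits (degrees/s): [127.2, 127.2, 172.46, 172.46, 180, 180, 180].

## Interface

Orientations are given as [roll, pitch, yaw] about the fixed x, y, z axes, in that order (R = Rz(yaw) Ry(pitch) Rx(roll)).
In Python, from plant import status, cams, job gives the robot as it stands. The module is installed in compiled form; this text tells all that it offers.
- The arm moves only by the shell command python3 -m handwheel 'ROWS' [FORCE]. ROWS is JSON, one flat list of numbers, 7 for each row, row after row: the opening, from 0 (shut) to 1 (fully open), then the shift along the world's x, y, z in units of 25 cm (1.0 is 25 cm), then the turn, a rotation vector about the world's x, y, z in units of 180 degrees (1.0 is 180 degrees). A call has exactly 8 rows; each row shifts and turns the pose as measured when the row begins; what a row does not reach is not made up. A row lasts 1/8 s, in which the tool goes at most 62.5 mm and 10.7 degrees, less where a joint would pass 70% of its speed; a pose out of reach is approached as far as the arm can. A call with a number of a shift or a turn outside -1 to 1 is refused whole. A call with a gripper value outside its range is refused whole. The fingers move at their own pace and stop on an object; FORCE is the grip in N (left out, the last holds). Time passes only in rows, so rows that do not move let the fingers close, or fill a call up. It gives the time, the measured TCP pose, the force and the opening at its end, in the units of the state.
- status.observe(): the state, without advancing time (a new reading comes with each control period).
- cams.camera(name): name is "side" or "top"; returns a dict with "color" (480x640x3 uint8, blue, green, red), "range_z" (480x640 float32, m along the optical axis (not along the pixel's ray), 0 where there is no reading), "fx", "fy", "cx", "cy" (pixels), "R" (3x3) and "t" (3): a world point X has camera coordinates R X + t. Camera axes: x right, y down, z forward; pixel columns grow to the right and rows downward; lengths in m; the calibration is good to about 2 mm. A picture is of the moment at which its call begins.
- job.finish_job(): hands the job in, once; it reports no verdict.
The state is a dict: "clock": time; "qpos": joint angles; "joint_velocities": joint speeds; "effort": joint torques, N m; "eef_pos": TCP position; "eef_rot": TCP orientation; "force": force on the tool from outside, world axes, zero at the start; "moment": the same for the moment, N m; "width": opening from 0.0 (shut) to 1.0 (fully open).
Only numpy, scipy, OpenCV 4.12 (cv2) and the standard library are available. Lean on these libraries where they do the work, as an engineer would, in place of code of your own. Each camera call takes 0.05 s, during which the arm holds its last target.

## Working session

There is one attempt and no reset: what is moved stays moved. The work goes in short steps, Python scripts to look and compute and a shell command to move; the robot and the scene stay as the last step left them, time stands still between calls to the robot, and variables do not carry over. Pictures are saved under pics/ and viewed, and the job is handed in when it is done.

```bash
mkdir -p pics
python3 - <<'E'
from plant import status,cams
import cv2,numpy as np
print(status.observe())
for n in("side","top"):
    c=cams.camera(n); cv2.imwrite(f"pics/{n}0.png",c["color"]); np.savez(f"{n}0.npz",**c)
    print(n,c["fx"],c["cx"],c["cy"],c["R"],c["t"], -c["R"].T@c["t"])
E
```

```text
{'clock': 0.0, 'qpos': array([68.7088191 , 33.03321584,  1.42231827, 82.38558116, -0.86150278,
       64.68664988, -3.23643026]), 'joint_velocities': array([ 0.0865192 , -0.00071049,  0.04478363,  0.0741405 , -0.04645509,
       -0.01838699, -0.1157031 ]), 'effort': array([-3.04738223e-04, -7.65743923e+01,  2.25062281e+00, -2.85967451e+01,
        1.53970270e-02,  1.26359321e-02,  1.00415326e-05]), 'eef_pos': array([ 0.19149595, -0.64679889,  0.23044093]), 'eef_rot': array([-1.79905102e+02,  2.47964063e-03,  1.64926119e+01]), 'force': array([ 0.28904705, -0.53953975,  0.55514733]), 'moment': array([-0.0191358 , -0.01719429, -0.0002922 ]), 'width': 1.0028246340574716}
side 443.9845771566408 319.1999264332439 231.91187011645792 [[-0.84439395 -0.53566699  0.0077285 ]
 [-0.32684791  0.50368635 -0.799669  ]
 [ 0.42446355 -0.67776171 -0.60039134]] [0.48533257 0.29064508 0.75868118] [0.18277612 0.62778773 0.68417458]
top 488.2412773724332 320.4836832960352 239.35700215177826 [[ 0.02155035 -0.99957695  0.01953218]
 [-0.98996894 -0.02406364 -0.1392208 ]
 [ 0.13963192 -0.01633599 -0.99006872]] [0.0046299  0.56323133 0.89916908] [0.43192904 0.03287016 0.96856226]
```

View pics/side0.png

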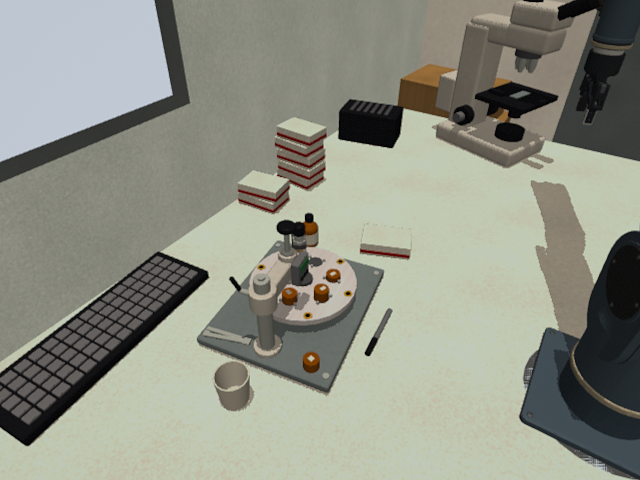

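View pics/top0.png

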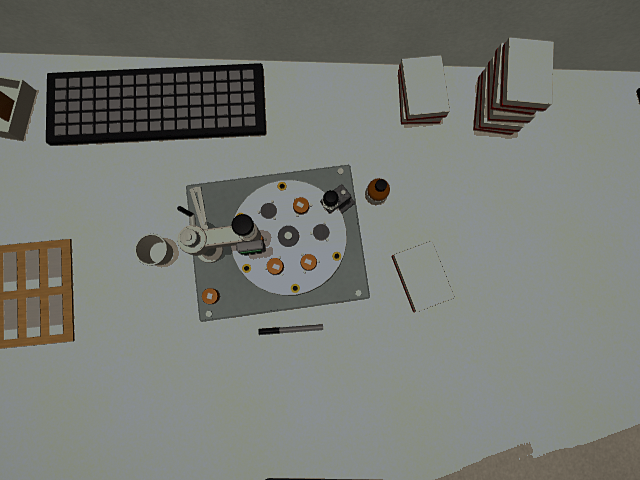

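The side view shows the cap at about (286,227), with the knob just behind it at (299,230). In the top view the cap is at about (243,225), the knob at (330,199) and the table centre at (289,237). I'll measure these next.

```bash
cat > h.py <<'E'
import numpy as np,cv2
def load(n): return dict(np.load(n+".npz"))
def ray(c,u,v,z):
    d=c["R"].T@np.array([(u-c["cx"])/c["fx"],(v-c["cy"])/c["fy"],1]); o=-c["R"].T@c["t"]
    return o+d*(z-o[2])/d[2]
def proj(c,X):
    p=c["R"]@np.array(X)+c["t"]; return p[0]/p[2]*c["fx"]+c["cx"],p[1]/p[2]*c["fy"]+c["cy"]
def pts(c):
    v,u=np.mgrid[:480,:640]; z=c["range_z"]
    P=np.stack([(u-c["cx"])/c["fx"]*z,(v-c["cy"])/c["fy"]*z,z],-1)
    return (P-c["t"])@c["R"]
E
python3 - <<'E'
from h import *
t=load("top0");s=load("side0")
for n,c in(("top",t),("side",s)):
    P=pts(c);g=c["color"].max(2)
    for nm,z0,z1,box in(("cap",.232,.252,None),("knob",.122,.142,None)):
        m=(P[...,2]>z0)&(P[...,2]<z1)&(g<70)&(c["range_z"]>0)&(P[...,0]>.3)&(P[...,0]<.75)&(abs(P[...,1])<.25)
        k,l,st,ce=cv2.connectedComponentsWithStats(m.astype(np.uint8))
        for i in range(1,k):
            if st[i,4]>20:
                q=P[l==i]; (u,v),r=cv2.minEnclosingCircle(np.argwhere(l==i)[:,::-1].astype(np.float32))
                print(n,nm,st[i],ce[i].round(1),"circ",u,v,r,"mean",q.mean(0).round(4),"mid",((q.min(0)+q.max(0))/2).round(4),"ray",ray(c,u,v,.242 if nm=="cap" else .132).round(4))
# white table
P=pts(t);m=(abs(P[...,2]-.06)<.006)&(t["color"].min(2)>150)&(P[...,0]>.3)&(P[...,0]<.8)
print(m.sum()); 
cs,_=cv2.findContours(m.astype(np.uint8),0,2); cc=max(cs,key=cv2.contourArea); print(cv2.minEnclosingCircle(cc)); (u,v),r=cv2.minEnclosingCircle(cc); print("table",ray(t,u,v,.06))
print("table hub",ray(t,289,236.5,.06))
for n,c in(("top",t),("side",s)):
    x,y=(243,225) if n=="top" else (290,270)
    w=60 if n=="side" else 0
    a=c["color"][150:330,180:380] if n=="top" else c["color"][200:380,190:390]
    cv2.imwrite(f"pics/{n}z.png",cv2.resize(a,None,fx=3.3,fy=3.3,interpolation=2)*1)
E
```

```text
top cap [231 214  23  22 383] [242.2 224.7] circ 242.13265991210938 224.7857208251953 11.160436630249023 mean [0.5543 0.1395 0.2393] mid [0.5552 0.1403 0.2375] ray [0.5537 0.1392 0.242 ]
top knob [323 190  16  16 176] [330.4 197.3] circ 330.5294189453125 197.2941131591797 7.72034215927124 mean [0.6256 0.0031 0.1287] mid [0.6265 0.0028 0.1279] ray [0.6248 0.0031 0.132 ]
side cap [277 220  20  14 221] [286.1 226.9] circ 286.3947448730469 227.5 9.72178840637207 mean [0.5516 0.1445 0.2397] mid [0.5541 0.1421 0.2382] ray [0.5482 0.1482 0.242 ]
side knob [296 222   9   9  68] [299.7 226. ] circ 299.25 226.0 5.153982162475586 mean [0.6212 0.006  0.129 ] mid [0.6233 0.0054 0.1277] ray [0.6195 0.0098 0.132 ]
side knob [291 270  17  16  86] [298.8 279.3] circ 299.5 276.5 9.924817085266113 mean [0.5253 0.1483 0.1355] mid [0.5309 0.1397 0.1343] ray [0.5307 0.1386 0.132 ]
83
((277.5, 275.0), 0.5001000165939331)
table [0.49129142 0.09626205 0.06      ]
table hub [0.56404731 0.0771386  0.06      ]
```

```bash
ls pics
```

```text
side0.png
sidez.png
top0.png
topz.png
```

View pics/sidez.png

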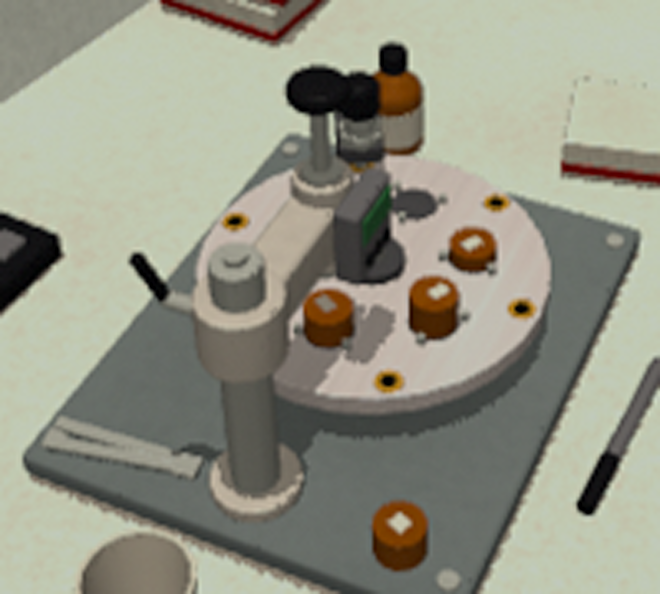

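Run:
```python
from h import *
s=load("side0");t=load("top0")
for p in((440,125),(485,163),(543,140)): print("scope base",ray(s,*p,0))
P=pts(t); h=P[...,2]; 
m=(h>.20)&(t["range_z"]>0)
k,l,st,ce=cv2.connectedComponentsWithStats(m.astype(np.uint8))
for i in range(1,k):
    if st[i,4]>15: q=P[l==i]; print(st[i],q.min(0).round(3),q.max(0).round(3))
```

```text
scope base [ 6.43849568e-01 -9.65411149e-01 -1.11022302e-16]
scope base [ 0.41382777 -0.75386393  0.        ]
scope base [ 0.28833686 -1.04243317  0.        ]
[231 214  23  22 388] [0.539 0.124 0.232] [0.572 0.157 0.243]
```

The side zoom shows the cap, spindle and barrel unobstructed, with the knob behind the cap and three mounts visible. The measured cap and knob positions agree with the station geometry. I'll start moving along an arc around the base with the fingers shut.

```bash
python3 -m handwheel '[0,0.08,0.12,0.08,0,0,0, 0,0.11,0.12,0.08,0,0,0, 0,0.12,0.12,0.06,0,0,0, 0,0.12,0.12,0.06,0,0,0, 0,0.12,0.12,0.06,0,0,0, 0,0.12,0.12,0.04,0,0,0, 0,0.1,0.14,0,0,0,0, 0,0.1,0.14,0,0,0,0]' 60
```

```text
clock: 1.1
eef_pos: [0.4105, -0.3896, 0.3244]
eef_rot: [-179.6, 0.2, 16.1]
force: [1.9, 0.0, 0.8]
width: 0.003
```

```bash
python3 -m handwheel '[0,0.09,0.18,0,0,0,0, 0,0.09,0.19,0,0,0,0, 0,0.08,0.19,0,0,0,0, 0,0.08,0.19,0,0,0,0, 0,0.06,0.19,0,0,0,0, 0,0.06,0.19,0,0,0,0, 0,0.05,0.19,0,0,0,0, 0,0.04,0.19,0,0,0,0]'
```

```text
clock: 2.1
eef_pos: [0.5506, 0.0003, 0.3221]
eef_rot: [-179.5, 0.4, 16.0]
force: [0.5, -0.6, -0.7]
width: -0.001
```

```bash
python3 -m handwheel '[0,0,0.15,0,0,0,0, 0,0.004,0.15,0,0,0,0, 0,0.004,0.13,-0.04,0,0,0, 0,0,0.08,-0.06,0,0,0, 0,0,0.03,-0.06,0,0,0, 0,0,0.01,-0.04,0,0,0, 0,0,0,0,0,0,0, 0,0,0,0,0,0,0]'
python3 - <<'E'
from plant import status,cams
import cv2
s=status.observe();print(s["eef_pos"],s["eef_rot"],s["force"])
c=cams.camera("side");cv2.imwrite("pics/side1.png",cv2.resize(c["color"][130:330,190:390],None,fx=3,fy=3,interpolation=2))
E
```

```text
clock: 3.1
eef_pos: [0.5517, 0.1445, 0.2683]
eef_rot: [-179.4, 0.6, 16.3]
force: [-1.0, -0.9, 0.1]
width: 0.001
[0.55169993 0.14446795 0.26831575] [-179.43196202    0.55330713   16.28308768] [-1.02495537 -0.8688126   0.14251439]
```

View pics/side1.png

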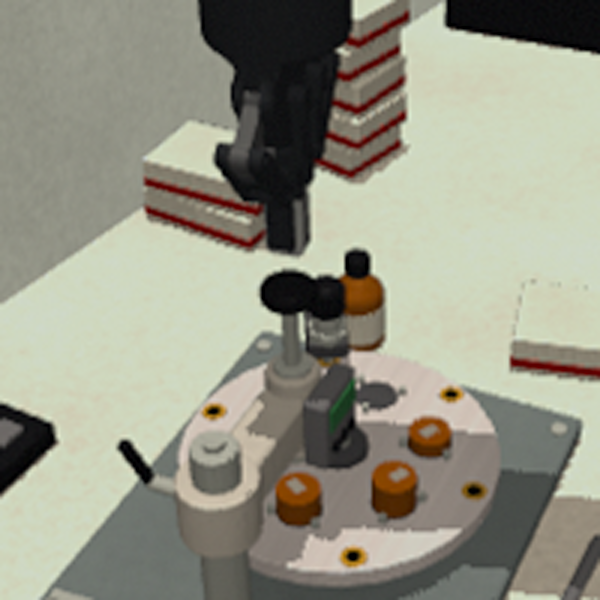

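The shut fingers hang just above the cap. I'll correct the offset and descend to just above contact.

```bash
python3 -m handwheel '[0,0.01,-0.018,-0.02,-0.003,-0.003,0, 0,0,0,-0.02,0,0,0, 0,0,0,-0.02,0,0,0, 0,0,0,-0.015,0,0,0, 0,0,0,-0.01,0,0,0, 0,0,0,-0.008,0,0,0, 0,0,0,0,0,0,0, 0,0,0,0,0,0,0]'
```

```text
clock: 4.15
eef_pos: [0.5549, 0.1388, 0.2443]
eef_rot: [179.8, 0.1, 16.2]
force: [-1.2, -0.4, -0.9]
width: -0.0
```

Now press. The foot should land after 24 to 36 mm of travel, at a TCP height of about 0.218 to 0.206.

```bash
python3 -m handwheel '[0,0,0,-0.012,0,0,0, 0,0,0,-0.012,0,0,0, 0,0,0,-0.012,0,0,0, 0,0,0,-0.012,0,0,0, 0,0,0,-0.012,0,0,0, 0,0,0,-0.008,0,0,0, 0,0,0,-0.008,0,0,0, 0,0,0,0,0,0,0]'
python3 - <<'E'
from plant import status
s=status.observe();print(s["eef_pos"],s["eef_rot"],s["force"])
E
```

```text
clock: 5.15
eef_pos: [0.5551, 0.1389, 0.2248]
eef_rot: [179.8, 0.0, 16.2]
force: [-1.0, -0.4, 3.2]
width: -0.002
[0.55507983 0.13886956 0.22479341] [1.79832942e+02 1.03186427e-02 1.61882879e+01] [-1.0273352  -0.41260219  3.23535396]
```

```bash
python3 -m handwheel '[0,0,0,-0.006,0,0,0, 0,0,0,-0.006,0,0,0, 0,0,0,-0.006,0,0,0, 0,0,0,-0.004,0,0,0, 0,0,0,-0.004,0,0,0, 0,0,0,-0.004,0,0,0, 0,0,0,-0.004,0,0,0, 0,0,0,-0.004,0,0,0]'
```

```text
clock: 6.15
eef_pos: [0.5551, 0.1389, 0.215]
eef_rot: [179.8, -0.0, 16.2]
force: [-1.6, -0.4, 3.1]
width: -0.006
```

```bash
python3 -m handwheel '[0,0,0,-0.003,0,0,0, 0,0,0,-0.003,0,0,0, 0,0,0,-0.003,0,0,0, 0,0,0,-0.003,0,0,0, 0,0,0,-0.003,0,0,0, 0,0,0,-0.003,0,0,0, 0,0,0,-0.003,0,0,0, 0,0,0,0,0,0,0]'
```

```text
clock: 7.15
eef_pos: [0.5551, 0.1389, 0.2141]
eef_rot: [179.8, -0.2, 16.2]
force: [-1.2, -0.8, 2.9]
width: -0.001
```

```bash
python3 -m handwheel '[0,0,0,-0.006,0,0,0, 0,0,0,-0.006,0,0,0, 0,0,0,-0.006,0,0,0, 0,0,0,0,0,0,0, 0,0,0,0,0,0,0, 0,0,0,0,0,0,0, 0,0,0,0,0,0,0, 0,0,0,0,0,0,0]'
```

```text
clock: 8.15
eef_pos: [0.5551, 0.1389, 0.2139]
eef_rot: [179.8, -0.4, 16.1]
force: [-1.5, -0.8, 5.9]
width: -0.001
```

The height stopped changing at 0.2139 while the force rose, so the foot is on a mount. That is a reading of about 28 mm, or a 20 mm mount. I'll push a bit harder and hold.

```bash
python3 -m handwheel '[0,0,0,-0.01,0,0,0, 0,0,0,-0.01,0,0,0, 0,0,0,-0.01,0,0,0, 0,0,0,-0.01,0,0,0, 0,0,0,-0.01,0,0,0, 0,0,0,-0.01,0,0,0, 0,0,0,-0.01,0,0,0, 0,0,0,-0.01,0,0,0]'
```

```text
clock: 9.15
eef_pos: [0.5553, 0.139, 0.2136]
eef_rot: [179.6, -1.2, 16.0]
force: [-10.1, -3.6, 29.7]
width: 0.0
```

```bash
python3 -m handwheel '[0,0,0,0.006,0,0,0, 0,0,0,0.006,0,0,0, 0,0,0,0.006,0,0,0, 0,0,0,0.006,0,0,0, 0,0,0,0,0,0,0, 0,0,0,0,0,0,0, 0,0,0,0,0,0,0, 0,0,0,0,0,0,0]'
```

```text
clock: 10.15
eef_pos: [0.5552, 0.1389, 0.2196]
eef_rot: [179.6, -1.2, 16.0]
force: [-2.0, -0.3, 4.0]
width: -0.0
```

The press overshot to about 30 N, on the fingertips only, and has been released. I'll re-level the tool and press again more gently.

```bash
python3 -m handwheel '[0,0,0,0,0.002,0.0067,0, 0,0,0,-0.006,0,0,0, 0,0,0,-0.006,0,0,0, 0,0,0,-0.006,0,0,0, 0,0,0,-0.006,0,0,0, 0,0,0,-0.006,0,0,0, 0,0,0,-0.006,0,0,0, 0,0,0,-0.006,0,0,0]'
```

```text
clock: 11.15
eef_pos: [0.5554, 0.1389, 0.2137]
eef_rot: [-179.7, -0.3, 16.0]
force: [-5.3, -2.0, 18.0]
width: -0.001
```

```bash
python3 -m handwheel '[0,0,0,0,0,0,0, 0,0,0,-0.002,0,0,0, 0,0,0,-0.003,0,0,0, 0,0,0,-0.003,0,0,0, 0,0,0,-0.003,0,0,0, 0,0,0,-0.003,0,0,0, 0,0,0,-0.003,0,0,0, 0,0,0,-0.003,0,0,0]'
```

```text
clock: 12.15
eef_pos: [0.5554, 0.1389, 0.2138]
eef_rot: [-179.8, -0.5, 16.0]
force: [-3.5, -1.5, 13.3]
width: 0.001
```

At 13.3 N the force is steady in the 8 to 15 N band. I'll hold it another second.

```bash
python3 -m handwheel '[0,0,0,-0.003,0,0,0, 0,0,0,-0.003,0,0,0, 0,0,0,-0.003,0,0,0, 0,0,0,-0.003,0,0,0, 0,0,0,-0.003,0,0,0, 0,0,0,-0.003,0,0,0, 0,0,0,-0.003,0,0,0, 0,0,0,-0.003,0,0,0]'
```

```text
clock: 13.15
eef_pos: [0.5554, 0.1389, 0.2138]
eef_rot: [-179.9, -0.8, 15.9]
force: [-5.1, -2.0, 13.0]
width: -0.002
```

The foot has stood on the mount for 2 s at 13 to 18 N. Now I'll release straight up.

```bash
python3 -m handwheel '[0,0,0,0.01,0,0,0, 0,0,0,0.02,0,0,0, 0,0,0,0.03,0,0,0, 0,0,0,0.04,0,0.002,0, 0,0,0,0.05,0,0.002,0, 0,0,0,0.06,0,0,0, 0,0,0,0.06,0,0,0, 0,0,0,0.04,0,0,0]'
python3 - <<'E'
from plant import status,cams
from h import *
s=status.observe();print(s["eef_pos"],s["eef_rot"],s["force"])
c=cams.camera("side");cv2.imwrite("pics/side2.png",cv2.resize(c["color"][130:330,190:390],None,fx=3,fy=3,interpolation=2))
P=pts(c);m=(P[...,2]>.2)&(P[...,2]<.26)&(c["color"].max(2)<70)&(abs(P[...,0]-.555)<.03)&(abs(P[...,1]-.14)<.03);print(P[m].max(0),np.argwhere(m).mean(0),m.sum())
E
```

```text
clock: 14.15
eef_pos: [0.5552, 0.139, 0.295]
eef_rot: [-179.7, -0.0, 16.0]
force: [-0.3, 0.3, -1.3]
width: 0.0
[0.55522789 0.13896427 0.29501743] [-1.79655513e+02 -1.36317102e-03  1.59638820e+01] [-0.25119263  0.25398673 -1.30923547]
[0.56923359 0.15671399 0.24395843] [227.07964602 286.12389381] 226
```

View pics/side2.png

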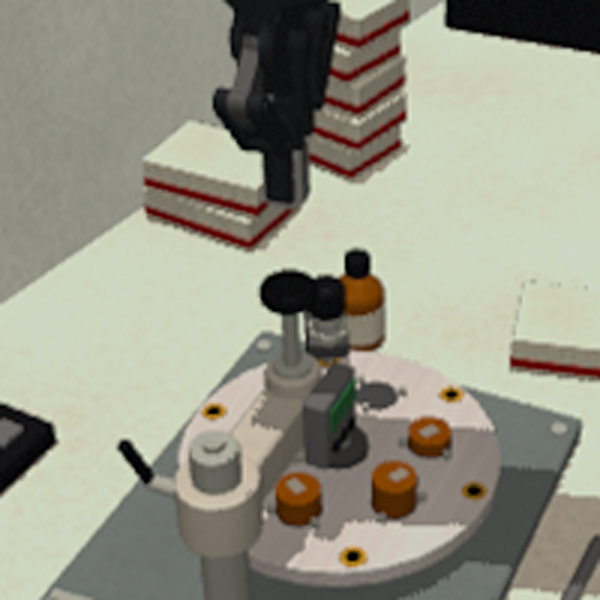

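The cap is back at its start pixel (286,227) and at full height. Next I'll go to the knob at (0.6255, 0.0025), opening the fingers to about 55 mm.

```bash
python3 -m handwheel '[0.65,0.06,-0.11,0,0,0,0, 0.65,0.07,-0.13,0,0,0,0, 0.65,0.07,-0.13,0,0,0,0, 0.65,0.06,-0.12,-0.04,0,0,0, 0.65,0.02,-0.05,-0.1,0,0,0, 0.65,0,0,-0.1,0,0,0, 0.65,0,0,-0.06,0,0,0, 0.65,0,0,0,0,0,0]'
```

```text
clock: 15.2
eef_pos: [0.6268, 0.0002, 0.219]
eef_rot: [-179.6, -0.1, 16.1]
force: [-0.3, 0.1, 0.6]
width: 0.65
```

```bash
python3 -m handwheel '[0.65,-0.005,0.009,-0.04,-0.002,0,0, 0.65,0,0,-0.06,0,0,0, 0.65,0,0,-0.06,0,0,0, 0.65,0,0,-0.05,0,0,0, 0.65,0,0,-0.04,0,0,0, 0.65,0,0,-0.02,0,0,0, 0.65,0,0,0,0,0,0, 0.65,0,0,0,0,0,0]'
python3 - <<'E'
from plant import status,cams
from h import *
s=status.observe();print(s["eef_pos"],s["eef_rot"],s["force"])
for n,a,b in(("side",slice(130,330),slice(200,400)),("top",slice(100,300),slice(230,430))):
    c=cams.camera(n);cv2.imwrite(f"pics/{n}3.png",cv2.resize(c["color"][a,b],None,fx=3,fy=3,interpolation=2))
E
```

```text
clock: 16.2
eef_pos: [0.6262, 0.0037, 0.1486]
eef_rot: [180.0, -0.1, 16.2]
force: [-0.4, 0.4, 0.5]
width: 0.648
[0.62622933 0.00371426 0.14863704] [ 1.79991890e+02 -1.14356647e-01  1.61500942e+01] [-0.40893719  0.44923527  0.46495779]
```

View pics/side3.png

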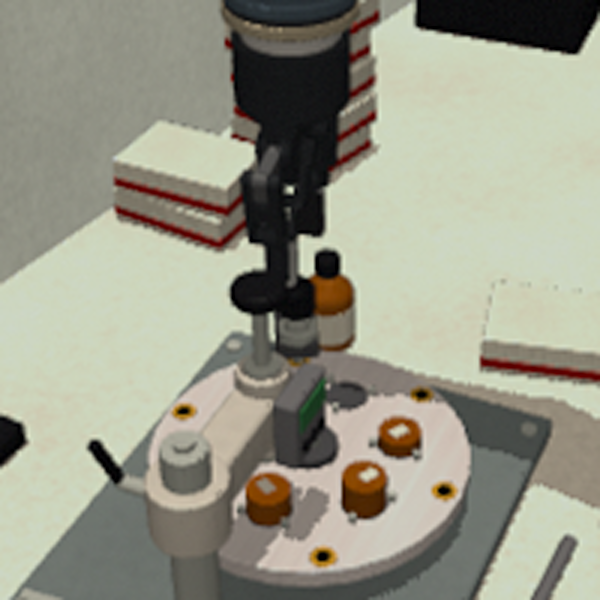

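View pics/top3.png

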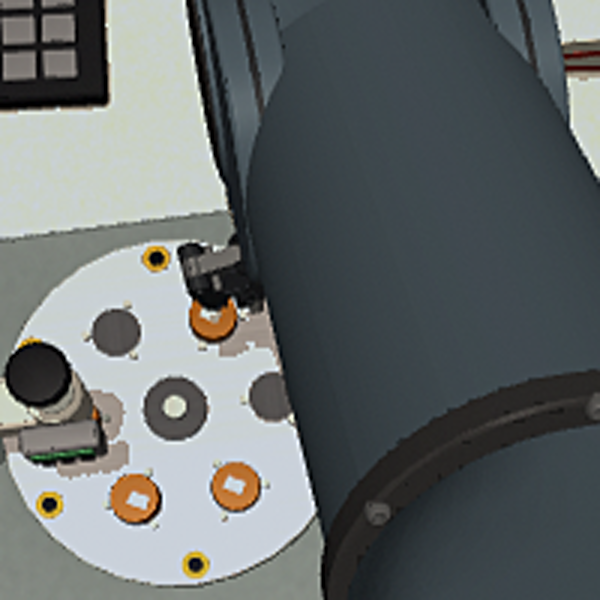

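The side view shows the fingers straddling the knob, which sits in crop pixels at about (297,300). The top view is hidden by the arm. I'll descend to grasp height.

```bash
python3 -m handwheel '[0.65,-0.003,-0.004,-0.03,0,0,0, 0.65,0,0,-0.04,0,0,0, 0.65,0,0,-0.04,0,0,0, 0.65,0,0,-0.035,0,0,0, 0.65,0,0,-0.025,0,0,0, 0.65,0,0,-0.02,0,0,0, 0.65,0,0,0,0,0,0, 0.65,0,0,0,0,0,0]'
```

```text
clock: 17.3
eef_pos: [0.6254, 0.0027, 0.0977]
eef_rot: [180.0, -0.1, 16.2]
force: [0.0, 0.3, -0.3]
width: 0.654
```

```bash
python3 -m handwheel '[0.65,0,0,0.006,0,0,0, 0.3,0,0,0,0,0,0, 0,0,0,0,0,0,0, 0,0,0,0,0,0,0, 0,0,0,0,0,0,0, 0,0,0,0,0,0,0, 0,0,0,0,0,0,0, 0,0,0,0,0,0,0]' 70
python3 - <<'E'
from plant import status,cams
from h import *
s=status.observe();print(s["eef_pos"],s["eef_rot"],s["force"],s["width"]*85)
c=cams.camera("side");cv2.imwrite(f"pics/side4.png",cv2.resize(c["color"][170:300,240:370],None,fx=4.5,fy=4.5,interpolation=2)); np.savez("side4.npz",**c)
E
```

```text
clock: 18.3
eef_pos: [0.6256, 0.0033, 0.1004]
eef_rot: [-180.0, -0.2, 16.2]
force: [0.1, 0.5, 1.1]
width: 0.278
[0.6256031  0.00325803 0.10040571] [-179.99144684   -0.19045719   16.16876981] [0.12878399 0.48662065 1.12447908] 23.593522278985564
```

View pics/side4.png

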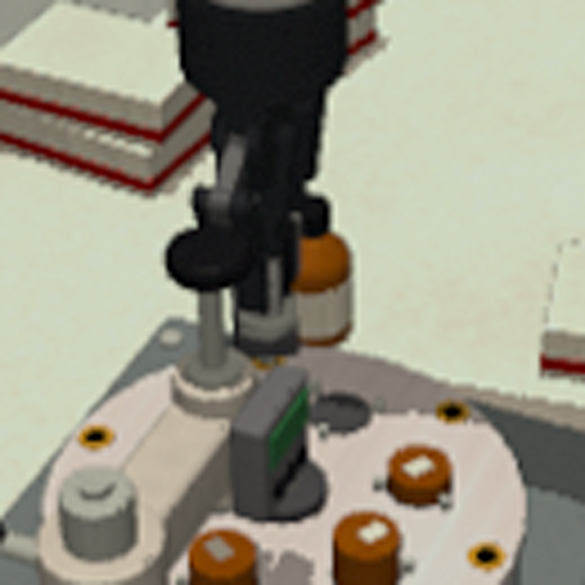

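The fingers have closed on the knob at about 24 mm with no side load. Now I'll pull straight up.

```bash
python3 -m handwheel '[0,0,0,0.006,0,0,0, 0,0,0,0.008,0,0,0, 0,0,0,0.008,0,0,0, 0,0,0,0.008,0,0,0, 0,0,0,0.008,0,0,0, 0,0,0,0.006,0,0,0, 0,0,0,0,0,0,0, 0,0,0,0,0,0,0]'
```

```text
clock: 19.35
eef_pos: [0.6254, 0.0032, 0.1097]
eef_rot: [-180.0, -0.1, 16.2]
force: [3.9, 0.3, -11.3]
width: 0.278
```

```bash
python3 -m handwheel '[0,0,0,0.006,0,0,0, 0,0,0,0.006,0,0,0, 0,0,0,0.006,0,0,0, 0,0,0,0.005,0,0,0, 0,0,0,0.005,0,0,0, 0,0,0,0.005,0,0,0, 0,0,0,0,0,0,0, 0,0,0,0,0,0,0]'
```

```text
clock: 20.35
eef_pos: [0.6254, 0.0033, 0.1141]
eef_rot: [-179.9, 0.0, 16.2]
force: [4.5, 1.7, -13.0]
width: 0.28
```

```bash
python3 -m handwheel '[0,0,0,0.006,0,0,0, 0,0,0,0.006,0,0,0, 0,0,0,0.006,0,0,0, 0,0,0,0.004,0,0,0, 0,0,0,0,0,0,0, 0,0,0,0,0,0,0, 0,0,0,0,0,0,0, 0,0,0,0,0,0,0]'
python3 - <<'E'
from plant import status,cams
from h import *
s=status.observe();print(s["eef_pos"],s["force"],s["moment"],s["width"])
for n,a,b in(("side",slice(170,300),slice(240,370)),("top",slice(130,330),slice(180,380))):
    c=cams.camera(n);cv2.imwrite(f"pics/{n}5.png",cv2.resize(c["color"][a,b],None,fx=3 if n=="top" else 4.5,fy=3 if n=="top" else 4.5,interpolation=2))
E
```

```text
clock: 21.35
eef_pos: [0.6253, 0.0032, 0.1146]
eef_rot: [-179.8, 0.2, 16.2]
force: [4.2, 0.9, -15.1]
width: 0.282
[0.62531439 0.00322658 0.11457235] [  4.19175499   0.93607382 -15.06537054] [ 4.76768172e-04 -1.13022288e+00 -9.46590708e-02] 0.2824840093852034
```

View pics/side5.png

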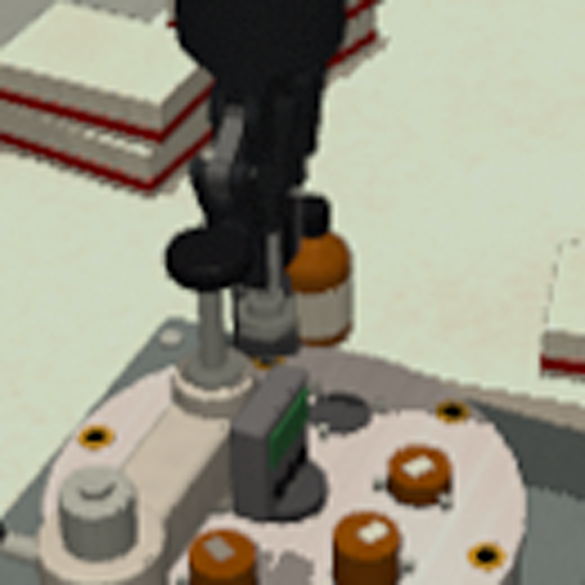

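View pics/top5.png

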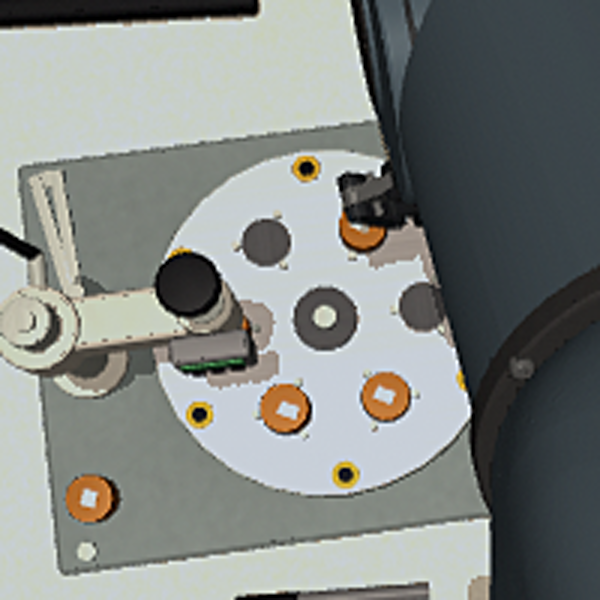

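The tool has risen 14.2 mm and the force exceeds the 13 N spring load, so the knob is against its stop. The side view shows more bare sleeve below the fingers, and the top view shows the table and mounts unmoved. I'm handing in.

Run:
```python
from plant import status,job
s=status.observe();print(s["clock"],s["eef_pos"],s["force"],s["width"])
print(job.finish_job())
```

```text
21.45 [0.62530449 0.00321984 0.11454009] [  4.58083023   0.88809665 -13.94716182] 0.27396195126793205
the job is handed in; nothing more can be done
None
```

The mount under the gauge measures about 20 mm (a gauge reading of about 0.028 m), and the plunger is fully drawn and held. I handed the job in at 21.5 s.

- **Gauge:** I pressed the cap with shut fingers until it stopped moving. It then stood on the mount for 2 s; the readings were 18 N at the start of that, then 13.3 N and 13.0 N. After release, the side camera showed the cap back at its starting place and height.
- **Plunger:** I gripped the knob and drew it straight up 14.2 mm, which is its stop. The pull read about 15 N, then 14 N just before hand-in, against a 13 N spring.
- **Bench:** The last pictures showed the table and the mounts in view where they were at the start.

**What went wrong:** My first press overshot to about 30 N at the fingertips, above the 8 to 15 N aim. I eased off, levelled the tool and pressed again more gently. A side force of about 4 N also remains on the held knob. The arm blocks the top camera's view of the knob, so the lift is judged from tool height, force and the side picture.

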